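Strip the dividers from the sloping bread tray

TASK

The sloping yellow bread tray is to be refilled with one kind of roll: slide both white dividers up out of their guides and file them in the two empty slots of the peg rack, one in each, standing upright with the orange edge up and fully down on the slat; lower them in, do not drop them. Leave the rolls, the spare dividers in the rack and the other things on the counter where they are.

Things in the scene. Friction and masses are not known exactly. Their poses are not given: they have to be found in the camera images.
- divider_a_mid (a point): White divider in the tray's left guides at the start: a flat panel 190 mm long, 95 mm high, 8 mm thick, about 0.14 kg, its top 10 mm banded orange. The point is its centre; x runs along its length, y through its thickness, z along its height to the orange edge, 47.5 mm above the point. In the tray z leans 30 degrees from vertical towards the tray's low front.
- divider_b_mid (a point): White divider in the tray's right guides at the start: a flat panel 190 mm long, 95 mm high, 8 mm thick, about 0.14 kg, its top 10 mm banded orange. The point is its centre; x runs along its length, y through its thickness, z along its height to the orange edge, 47.5 mm above the point. In the tray z leans 30 degrees from vertical towards the tray's low front.
- guides_left (a point): Point on the tray's floor midway between the two channels of the left guides, where divider_a starts. x runs up the slope, y to the tray's left, z square to the floor: the way the divider slides out, leaning 30 degrees from vertical to the low front. Channels on front and rear wall, 60 mm high along z, 12 mm wide, 16 mm deep, 198 mm between their bottoms, open on top.
- guides_right (a point): Point on the tray's floor midway between the two channels of the right guides, where divider_b starts. x runs up the slope, y to the tray's left, z square to the floor: the way the divider slides out, leaning 30 degrees from vertical to the low front. Channels on front and rear wall, 60 mm high along z, 12 mm wide, 16 mm deep, 198 mm between their bottoms, open on top.
- slot_a_floor (a point): Empty rack slot. Point on top of its slat, 36 mm above the counter, mid-slot; x along the slot, y across, z up. A divider that is home has its centre 47.5 mm above it. Posts 60 mm tall stand at x +-60 mm on both sides, leaving a 12 mm gap in y; their top 18 mm taper, opening the gap to 21 mm at the tips. End lips 12 mm high, 206 mm apart, stop the divider lengthwise.
- slot_b_floor (a point): Empty rack slot. Point on top of its slat, 36 mm above the counter, mid-slot; x along the slot, y across, z up. A divider that is home has its centre 47.5 mm above it. Posts 60 mm tall stand at x +-60 mm on both sides, leaving a 12 mm gap in y; their top 18 mm taper, opening the gap to 21 mm at the tips. End lips 12 mm high, 206 mm apart, stop the divider lengthwise.
- tray: Fixed yellow bread tray, 214 mm up the slope by 306 mm wide, walls 60 mm, floor sloping 30 degrees, on a timber stand. Origin on the counter under mid-floor, which is 88 mm up; x points level from low front to high rear, y left. Front edge 28 mm, rear wall's top 195 mm up. Guides 50 mm left and right of the middle. A price card on the front, right of the middle, stands 18 mm above the wall.
- rack: Fixed plywood peg rack, base 226 by 226 mm, 24 mm high, origin on the counter under its middle; four slots side by side along its y, 55 mm apart, each along x. Two slots hold spare dividers (tops 131 mm above the counter), two are empty; which is which varies.
- spare_c_mid (a point): A spare divider (same panel as those in the tray) already filed in a rack slot: bystander. The point is its centre; x along its length, y through its thickness, z up.
- spare_d_mid (a point): A spare divider (same panel as those in the tray) already filed in a rack slot: bystander. The point is its centre; x along its length, y through its thickness, z up.
- roll_1: Bread roll, 63 mm across, 42 mm high, lying loose on the sloping floor of the tray; bystander. Origin at the centre of its flat underside.
- roll_2: Bread roll, 63 mm across, 42 mm high, lying loose on the sloping floor of the tray; bystander. Origin at the centre of its flat underside.
- roll_3: Bread roll, 63 mm across, 42 mm high, lying loose on the sloping floor of the tray; bystander. Origin at the centre of its flat underside.
- roll_4: Bread roll, 63 mm across, 42 mm high, lying loose on the sloping floor of the tray; bystander. Origin at the centre of its flat underside.
- roll_5: Bread roll, 63 mm across, 42 mm high, lying loose on the sloping floor of the tray; bystander. Origin at the centre of its flat underside.
- sign: Price sign on a slim pole between tray and rack: round foot 60 mm across, card 50 mm wide, top 193 mm above the counter; stands loose, bystander. Origin under the foot's middle.
- tongs: Serving tongs lying on the counter near the robot, 240 mm long, 10 mm high, orange grips; bystander. Origin about the middle.
- jam: Jam jar, 66 mm across, 85 mm tall; bystander. Origin at the centre of its underside.
- cup: White cup, 72 mm across, 85 mm tall; bystander. Origin at the centre of its underside.

How it is judged:
On the way, in this order (a step that is already met when the one before it is completed fails the run):
1. one divider has been slid up clear of its guides ((distance between divider_a_mid and guides_left above 0.12 m or distance between divider_b_mid and guides_right above 0.12 m)), for 0.1 s.
2. both dividers have been taken out of the tray (distance between divider_a_mid and guides_left above 0.12 m and distance between divider_b_mid and guides_right above 0.12 m), for 0.1 s.
At the end, for the whole second after the job is handed in: Each of the two dividers stands in its own empty slot, orange edge up: lower edge on the slat within 4 mm, upright within 8 degrees, within 7 mm across and 12 mm along the slot, in line with it within 5 degrees, at rest and released; rolls within 30 mm and all else within 20 mm of where it was ((((x of divider_a_mid in the frame of slot_a_floor between -0.012 and 0.012 m and y of divider_a_mid in the frame of slot_a_floor between -0.007 and 0.007 m and z of divider_a_mid in the frame of slot_a_floor between 0.0435 and 0.0515 m and angle between divider_a_mid's own z axis and vertical below 0.15 rad and angle between the x axis of divider_a_mid and the x axis of slot_a_floor, either way round below 0.1 rad) and (x of divider_b_mid in the frame of slot_b_floor between -0.012 and 0.012 m and y of divider_b_mid in the frame of slot_b_floor between -0.007 and 0.007 m and z of divider_b_mid in the frame of slot_b_floor between 0.0435 and 0.0515 m and angle between divider_b_mid's own z axis and vertical below 0.15 rad and angle between the x axis of divider_b_mid and the x axis of slot_b_floor, either way round below 0.1 rad)) or ((x of divider_a_mid in the frame of slot_b_floor between -0.012 and 0.012 m and y of divider_a_mid in the frame of slot_b_floor between -0.007 and 0.007 m and z of divider_a_mid in the frame of slot_b_floor between 0.0435 and 0.0515 m and angle between divider_a_mid's own z axis and vertical below 0.15 rad and angle between the x axis of divider_a_mid and the x axis of slot_b_floor, either way round below 0.1 rad) and (x of divider_b_mid in the frame of slot_a_floor between -0.012 and 0.012 m and y of divider_b_mid in the frame of slot_a_floor between -0.007 and 0.007 m and z of divider_b_mid in the frame of slot_a_floor between 0.0435 and 0.0515 m and angle between divider_b_mid's own z axis and vertical below 0.15 rad and angle between the x axis of divider_b_mid and the x axis of slot_a_floor, either way round below 0.1 rad))) and linear speed of each of divider_a, divider_b below 0.02 m/s and not (distance of any of roll_1, roll_2, roll_3, roll_4, roll_5 from where it was at the start of the episode above 0.03 m) and not (distance of any of spare_c_mid, spare_d_mid from where it was at the start of the episode above 0.02 m) and not (distance of any of sign, jam, cup, tongs from where it was at the start of the episode above 0.02 m or angle between sign's own z axis and vertical above 0.3 rad)); the robot touches nothing.
It fails at once if a roll shifted by more than 30 mm (distance of any of roll_1, roll_2, roll_3, roll_4, roll_5 from where it was at the start of the episode above 0.03 m).
It fails at once if a spare divider shifted by more than 20 mm (distance of any of spare_c_mid, spare_d_mid from where it was at the start of the episode above 0.02 m).
It fails at once if the price sign, jam jar, cup or tongs shifted by more than 20 mm or the sign tipped (distance of any of sign, jam, cup, tongs from where it was at the start of the episode above 0.02 m or angle between sign's own z axis and vertical above 0.3 rad).
It fails at once if a divider let go and dropped (faster than 0.6 m/s, a fall of about 20 mm, with no finger on it) ((contact force between the fingers and divider_a below 0.1 N and linear speed of divider_a above 0.6 m/s) or (contact force between the fingers and divider_b below 0.1 N and linear speed of divider_b above 0.6 m/s)).
It also fails if it takes over 72 s, if anything falls off the work surface, if the arm or the gripper's body presses on something with over 40 N, if the wrist force passes 120 N, or if a joint passes its speed limit or range.

ROBOT

A 7-joint arm with a two-finger parallel gripper is mounted at the origin on the work surface. World frame = base frame: x ahead of the robot, y to its left, z up, the work surface at z = 0. Lengths are in m, angles in rad, forces in N, time in s.
With the tool pointing down it reaches from about 0.425 to 0.925 m from the base axis. Payload 6.8 kg.
Tool frame: the origin (TCP) lies on the mounting face of the last link; the fingertips stand 173 mm ahead of it and the grasp point (between the pads) lies 155 mm ahead of it; z points along the fingers, y is the line along which they close (so a half turn about z gives the same grasp; the last joint's range is limited). The gripper opens to 85 mm and grips with 20 to 120 N. Pads are 22 mm wide; open, the fingers measure 114 mm over their backs; the gripper's body (76 mm by 85 mm) begins 54 mm behind the grasp point. The pads swing forward as they close: fully open they stand 13 mm farther back than shut.
Start: joints at [-1.327, 0.477, 0.022, 1.555, -0.011, 1.109, -0.083], TCP at [0.233, 0.634, 0.405] pointing down, gripper open.
Joint ranges: [-2.96, 2.96], [-0.34, 2.1], [-1.41, 1.46], [0.24, 2.44], [-1.37, 4.51], [0.17, 1.92], [-2.96, 2.96]. Speed limits (rad/s): [2.39, 2.39, 3.14, 3.14, 3.14, 3.14, 3.14].

INTERFACE

Orientations are given as a rotation vector (axis times angle).
In Python, from bench import r gives the robot as it stands.
- The arm moves only by the tool arm_command, never from a script. Its argument "plan" is a list of rows, each an object of numbers: "claw": the closure, from 0 (fully open) to 1 (shut); "tx", "ty", "tz": the shift along the tool's x, y, z in m; "ax", "ay", "az": the turn, a rotation vector about the tool's x, y, z in degrees. A call has exactly 10 rows; each row shifts and turns the commanded pose from where the row before left it, along the tool's axes as they then stand; what a row does not reach is not made up. A row lasts 1/12 s, in which the tool goes at most 41.7 mm and 7.16 degrees, less where a joint would pass 70% of its speed; a pose out of reach is approached as far as the arm can. A call is refused whole if a number of a shift passes 0.0417 or a number of a turn 7.16, either way. A call with a gripper value outside its range is refused whole. The fingers move at their own pace and stop on an object; "squeeze" is the grip in N (left out, the last holds). Time passes only in rows, so rows that do not move let the fingers close, or fill a call up. It gives the time, the measured TCP pose, the force, the opening and the grip force at its end, in the units of the state.
- r.get_obs(): the state, without advancing time (a new reading comes with each control period).
- r.grab_frame(name): name is "side" or "top"; returns the picture (420x560x3 uint8, red, green, blue); there is no depth.
- r.camera_model(name): a dict with "fx", "fy", "cx", "cy" (pixels), "position" and "orientation" of the camera in the world. Camera axes: x right, y up, looking along -z (the intrinsics and any distortion apply to the point x, -y, -z); pixel columns grow to the right and rows downward; lengths in m; the calibration is good to about 2 mm. A picture is of the moment at which its call begins. camera_model takes no time and is no camera call.
- r.hand_in(): hands the job in; it is judged then, once.
Trained networks look in the newest picture that a camera, given by its name, has taken for a name from the list of things; names that differ only in an ending like _2 or _b are one class to them, and where a whole thing is asked for, a point or a joint stands for the part that bears it (a point fixed in the world has none). Each returns a list of dicts, best first, with "confidence" (0 to 1); they miss things now and then, are a little off and sometimes report something else, mostly with a low value. They report only what shows in the picture. A call takes as long as a camera call.
- r.boxes_of(target, camera): "location" ([x, y, z] in m, in the coordinates of the camera as it stood for that picture, good to about 4 mm: the middle of the surface that is visible of it).
- r.tip_of(target, camera): "location" ([x, y, z] in m, in the coordinates of the camera as it stood for that picture, good to about 4 mm: a listed point, or the origin of a listed thing).
The state is a dict: "clock": time; "joints": joint angles; "qvel": joint speeds; "tau": joint torques, N m; "tcp_pos": TCP position; "orientation": TCP orientation; "contact_force": force on the tool from outside, world axes, zero at the start; "moment": the same for the moment, N m; "grip_width": finger opening in m; "gripper_force": force on a finger pad.
Only numpy, scipy, OpenCV 4.12 (cv2) and the standard library are available. Lean on these libraries where they do the work, as an engineer would, in place of code of your own. Each camera call takes 0.05 s, during which the arm holds its last target. There are 200 camera calls.

## Working session

There is one attempt and no reset: what is moved stays moved. The work goes in short steps, Python scripts to look and compute and a tool call to move; the robot and the scene stay as the last step left them, time stands still between calls to the robot, and variables do not carry over. Pictures are saved under pics/ and viewed, at most 10 in all, crops included, and the job is handed in when it is done.

Besides the shell and the picture viewer there is one more tool, called after "Call:" as name(argument=value, ...), one argument or row to a line, values as JSON. arm_command: Moves the arm, as the interface text tells. Its arguments: {"type":"object","properties":{"plan":{"type":"array","items":{"type":"object","properties":{"claw":{"type":"number"},"tx":{"type":"number"},"ty":{"type":"number"},"tz":{"type":"number"},"ax":{"type":"number"},"ay":{"type":"number"},"az":{"type":"number"}}}},"squeeze":{"type":"number"}},"required":["plan"]}

```bash
mkdir -p pics; cat > h.py <<'E'
import numpy as np, cv2
from scipy.spatial.transform import Rotation as R
from bench import r
np.set_printoptions(precision=4,suppress=True)
def shot(n,f):
    im=np.asarray(r.grab_frame(n)); cv2.imwrite('pics/'+f,im[:,:,::-1]); return im
def c2w(n,p):
    m=r.camera_model(n); o=np.asarray(m['orientation'])
    M=R.from_rotvec(o) if o.shape==(3,) else (R.from_matrix(o) if o.shape==(3,3) else R.from_quat(o))
    return M.apply(p)+np.array(m['position'])
def w2p(n,P):
    m=r.camera_model(n); o=np.asarray(m['orientation']); M=R.from_rotvec(o)
    q=M.inv().apply(np.atleast_2d(P)-np.array(m['position']))
    return np.c_[m['cx']+m['fx']*q[:,0]/-q[:,2], m['cy']+m['fy']*q[:,1]/q[:,2]]
E
cat > s1.py <<'E'
from h import *
for c in('top','side'):
    print(c,r.camera_model(c)); shot(c,c+'0.png')
    for t in ['divider_a_mid','guides_left','slot_a_floor','spare_c_mid','tray','rack','sign','roll_1','tongs','jam','cup']:
        for d in r.tip_of(t,c): print(t,round(d['confidence'],2),c2w(c,d['location']))
print(r.get_obs())
E
python3 s1.py
```

```text
top {'fx': 399.9728649243298, 'fy': 399.9728649243298, 'cx': 277.45302227781946, 'cy': 216.85424379230483, 'position': array([ 0.3263, -0.0101,  1.1731]), 'orientation': array([ 0.1414, -0.154 , -1.5494])}
divider_a_mid 0.65 [ 0.343  -0.2252  0.0006]
divider_a_mid 0.63 [ 0.5913 -0.1997  0.1246]
divider_a_mid 0.61 [0.623  0.2725 0.0357]
guides_left 0.95 [ 0.6254 -0.1983  0.0887]
slot_a_floor 0.67 [0.6263 0.2703 0.0377]
spare_c_mid 0.55 [0.6132 0.1601 0.0836]
spare_c_mid 0.41 [ 0.3833 -0.0454 -0.004 ]
tray 0.72 [ 0.6174 -0.2493 -0.0038]
tray 0.56 [0.3363 0.2539 0.0012]
tray 0.2 [ 0.6197  0.2411 -0.0001]
rack 0.57 [ 0.617   0.2379 -0.0018]
rack 0.42 [ 0.3354  0.257  -0.0008]
rack 0.38 [ 0.6178 -0.2483 -0.0027]
sign 0.81 [ 0.6957 -0.0003 -0.0008]
roll_1 0.77 [ 0.624  -0.1463  0.0842]
roll_1 0.75 [ 0.6053 -0.3565  0.0817]
roll_1 0.59 [ 0.5649 -0.2468  0.0529]
roll_1 0.58 [ 0.5723 -0.1423  0.0525]
roll_1 0.54 [ 0.555  -0.3464  0.0544]
tongs 0.84 [ 0.3795 -0.0417 -0.0045]
jam 0.71 [0.3365 0.2536 0.0001]
jam 0.65 [0.6352 0.3194 0.0862]
jam 0.25 [ 0.5649 -0.2477  0.0512]
cup 0.73 [ 0.3412 -0.
[... 488 characters left out ...]
roll_1 0.67 [ 0.6238 -0.1428  0.087 ]
roll_1 0.54 [ 0.5685 -0.148   0.0564]
tongs 0.69 [ 0.383  -0.0467 -0.0005]
jam 0.69 [ 0.3343  0.2571 -0.0011]
cup 0.81 [ 0.3354 -0.2265  0.0049]
{'clock': 1.2, 'joints': array([-1.3271,  0.477 ,  0.0224,  1.5554, -0.0115,  1.1093, -0.0831]), 'qvel': array([-0.0003, -0.002 , -0.0007,  0.0006, -0.0003, -0.0014,  0.0018]), 'tau': array([  0.0002, -59.6324,   1.6065, -28.1547,   0.0126,   0.0019,
         0.    ]), 'tcp_pos': array([0.2326, 0.6337, 0.4047]), 'orientation': array([0.5498, 3.0931, 0.    ]), 'contact_force': array([-0.3949,  0.5725,  0.2695]), 'moment': array([-0.0321, -0.0159,  0.0258]), 'gripper_force': 0.0, 'grip_width': 0.08559322080319691}
```

View pics/top0.png

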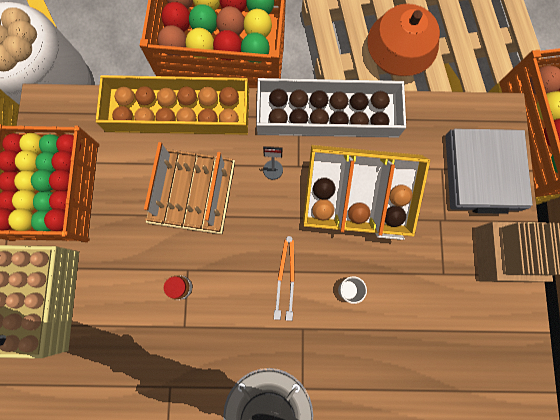

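View pics/side0.png

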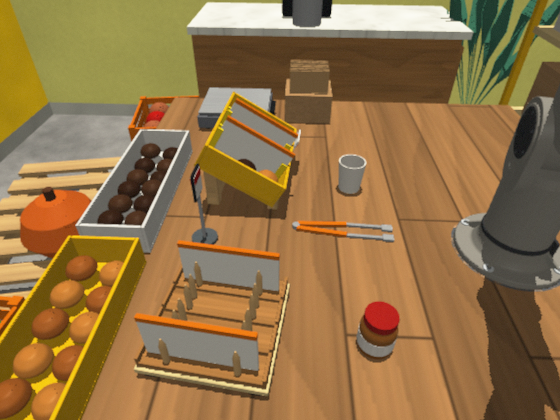

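The top view shows the two empty slots as the middle ones of the rack (image around 170–215, 190). The spares stand in the outer slots. The tray dividers' orange edges are at about (348,195) and (382,200). The side view agrees, and the sign at (203,200) stands between tray and rack. Next I'll refine the tray and rack poses by fitting the orange bands.

```bash
cat > fit.py <<'E'
from h import *
from scipy.optimize import minimize
def band(T,tilt):  # T=(x,y,yaw,offset) ; local centre list -> hull
    pass
def box(c,Rm):
    s=np.array([[a,b,z] for a in(-.095,.095) for b in(-.004,.004) for z in(.0375,.0475)])
    return Rm.apply(s)+c
def tray(p):
    Y=R.from_euler('z',p[2]); Rm=Y*R.from_euler('y',-np.pi/6)
    o=np.array([p[0],p[1],.088])
    return [box(o+Rm.apply([-.004,s*.05,.0475]),Rm) for s in(1,-1)]
def rack(p):
    Rm=R.from_euler('z',p[2]); o=np.array([p[0],p[1],.0835])
    return [box(o+Rm.apply([0,s*.0825,0]),Rm) for s in(1,-1)]
def mask(im):
    h=cv2.cvtColor(np.ascontiguousarray(im),cv2.COLOR_RGB2HSV); return cv2.inRange(h,(3,190,120),(16,255,255))
K=4
def hullimg(n,b):
    m=np.zeros((420*K,560*K),np.uint8)
    cv2.fillConvexPoly(m,cv2.convexHull(((w2p(n,b)+.5)*K).astype(np.int32)),255); return cv2.resize(m,(560,420),interpolation=cv2.INTER_AREA).astype(float)/255
def fit(model,p0,ims):
    rois={n:[cv2.dilate((hullimg(n,b)>0).astype(np.uint8),np.ones((13,13)))>0 for b in model(p0)] for n in ims}
    ms={n:mask(ims[n])/255. for n in ims}
    def cost(p): return sum(np.abs(hullimg(n,b)-ms[n])[r_].sum() for n in ims for b,r_ in zip(model(p),rois[n]))
    S=np.array([p0]+[np.add(p0,d) for d in ([.006,0,0],[0,.006,0],[0,0,.05])])
    s=minimize(cost,p0,method='Nelder-Mead',options=dict(initial_simplex=S,xatol=1e-4,fatol=.01)); return s.x,s.fun,cost(p0)
if __name__=='__main__':
    ims={n:cv2.imread(f'pics/{n}0.png')[:,:,::-1] for n in('top','side')}
    for sub in(['top'],['side'],['top','side']):
        I={k:ims[k] for k in sub}
        print(sub,'tray',fit(tray,[.618,-.249,-.12],I),'rack',fit(rack,[.622,.24,-.148],I))
    t=fit(tray,[.618,-.249,-.12],ims)[0]; k=fit(rack,[.622,.24,-.148],ims)[0]
    out=[]
    for n,P in(('top',(130,130,320,120)),('side',(130,90,180,290))):
        im=cv2.cvtColor(np.ascontiguousarray(mask(ims[n])),cv2.COLOR_GRAY2BGR)//2; im=im+ims[n][:,:,::-1]//2
        im=cv2.resize(im,None,fx=2.3,fy=2.3)
        for b in tray(t)+rack(k): cv2.polylines(im,[cv2.convexHull(((w2p(n,b)+.5)*2.3).astype(np.int32))],True,(255,0,0),1)
        x,y,w,h=[int(v*2.3) for v in P]; out.append(im[y:y+h,x:x+w])
    cv2.imwrite('pics/fitT.png',out[0])
E
python3 fit.py
```

```text
['top'] tray (array([ 0.6179, -0.2506, -0.0766]), np.float64(178.17647058823528), np.float64(414.0235294117647)) rack (array([ 0.6239,  0.2416, -0.1357]), np.float64(132.0235294117647), np.float64(212.87058823529412))
['side'] tray (array([ 0.6205, -0.253 , -0.0901]), np.float64(163.21568627450978), np.float64(237.3882352941176)) rack (array([ 0.6239,  0.24  , -0.1333]), np.float64(197.61960784313726), np.float64(278.87450980392157))
['top', 'side'] tray (array([ 0.6185, -0.2505, -0.0799]), np.float64(352.64313725490194), np.float64(651.4117647058823)) rack (array([ 0.622 ,  0.2403, -0.1383]), np.float64(395.8588235294117), np.float64(491.7450980392157))
```

View pics/fitT.png

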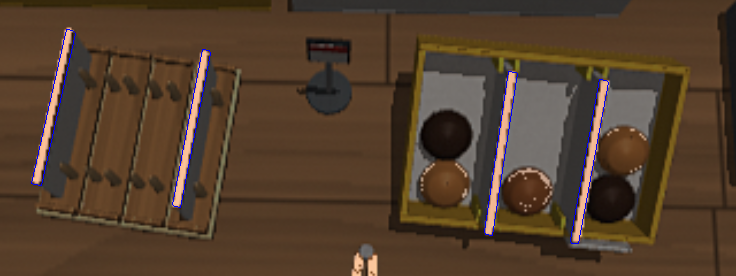

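The fitted outlines (blue) sit tightly on all four orange bands, at (500,150) and (590,160) in the tray and (52,108) and (190,128) in the rack. That gives tray (0.618,-0.251,-0.080 rad) and rack (0.622,0.240,-0.137 rad).

```bash
cat > plan.py <<'E'
from h import *
TR=(.6183,-.2507,-.080); RK=(.622,.2405,-.137)
def tray_tcp(s,up,along=-.004):   # s=+1 left,-1 right; up: lift beyond grasp
    Rm=R.from_euler('z',TR[2])*R.from_euler('y',-np.pi/6)
    p=np.array([TR[0],TR[1],.088])+Rm.apply([along,s*.05,.2305+up])
    return p,Rm*R.from_euler('y',np.pi)   # tool y=+uy, z=-n
def rack_tcp(s,up):
    Rm=R.from_euler('z',RK[2]); return np.array([RK[0],RK[1],.0])+Rm.apply([0,s*.0275,.036+.2305+up]),Rm*R.from_euler('y',np.pi)
def go(goals,p=None,q=None):  # rotate in place then shift, for each goal
    o=r.get_obs()
    if p is None: p=np.array(o['tcp_pos']); q=R.from_rotvec(o['orientation'])
    for P,Q in goals:
        w=np.degrees((q.inv()*Q).as_rotvec()); d=Q.inv().apply(np.array(P)-p)
        d0=q.inv().apply(np.array(P)-p)
        print('turn',w.round(2),'n>=%.1f'%(abs(w).max()/7.16),' then shift mm',(d*1e3).round(1),'n>=%.1f'%(abs(d).max()/.0417),'| shift first',(d0*1e3).round(1)); p,q=np.array(P),Q
def st():
    o=r.get_obs(); print(o['clock'],o['tcp_pos'],o['contact_force'],o['grip_width'],o['gripper_force'])
E
python3 -c "
from plan import *
Q0=R.from_euler('z',TR[2])*R.from_euler('y',np.pi)
go([([.46,.25,.42],Q0),([.45,-.19,.42],Q0),tray_tcp(1,.07),tray_tcp(1,0)])"
```

```text
turn [  0.     0.   -15.58] n>=2.2  then shift mm [-257.3 -364.3  -15.3] n>=8.7 | shift first [-345.7 -281.8  -15.3]
turn [0. 0. 0.] n>=0.0  then shift mm [ -25.2 -439.4    0. ] n>=10.5 | shift first [ -25.2 -439.4    0. ]
turn [ -0. -30.  -0.] n>=4.2  then shift mm [20.5  2.9 73.3] n>=1.8 | shift first [-18.9   2.9  73.8]
turn [0. 0. 0.] n>=0.0  then shift mm [-0.  0. 70.] n>=1.7 | shift first [-0.  0. 70.]
```

Call:
arm_command(
  plan=[
    {"claw":0.5,"az":-5.2},
    {"claw":0.5,"az":-5.2},
    {"claw":0.5,"az":-5.2},
    {"claw":0.5,"tx":-0.026,"ty":-0.03},
    {"claw":0.5,"tx":-0.026,"ty":-0.03},
    {"claw":0.5,"tx":-0.026,"ty":-0.03},
    {"claw":0.5,"tx":-0.026,"ty":-0.03},
    {"claw":0.5,"tx":-0.026,"ty":-0.03},
    {"claw":0.5,"tx":-0.026,"ty":-0.03},
    {"claw":0.5,"tx":-0.026,"ty":-0.03},
  ],
  squeeze=40,
)

```text
invalid input at $.plan[0]: expected keys claw, tx, ty, tz, ax, ay, az
```

Call:
arm_command(
  plan=[
    {"claw":0.5,"tx":-0.01,"ty":-0.036},
    {"claw":0.5,"tx":-0.01,"ty":-0.036},
    {"claw":0.5,"tx":-0.01,"ty":-0.036},
    {"claw":0.5,"tx":-0.01,"ty":-0.036},
    {"claw":0.5,"tx":-0.01,"ty":-0.036},
    {"claw":0.5,"tx":-0.01,"ty":-0.036},
    {"claw":0.5,"tx":-0.01,"ty":-0.036},
    {"claw":0.5,"tx":-0.01,"ty":-0.036},
    {"claw":0.5,"tx":-0.01,"ty":-0.036},
    {"claw":0.5,"tx":-0.01,"ty":-0.036},
  ],
)

```text
invalid input at $.plan[0]: expected keys claw, tx, ty, tz, ax, ay, az
```

```bash
python3 -c "
from plan import *
Q0=R.from_euler('z',TR[2])*R.from_euler('y',np.pi)
st();go([([.45,-.19,.42],Q0),tray_tcp(1,.07),tray_tcp(1,0)])"
```

```text
1.2 [0.2326 0.6337 0.4047] [-0.3949  0.5725  0.2695] 0.08559322080319691 0.0
turn [  0.     0.   -15.58] n>=2.2  then shift mm [-282.5 -803.7  -15.3] n>=19.3 | shift first [-487.9 -698.3  -15.3]
turn [ -0. -30.  -0.] n>=4.2  then shift mm [20.5  2.9 73.3] n>=1.8 | shift first [-18.9   2.9  73.8]
turn [0. 0. 0.] n>=0.0  then shift mm [-0.  0. 70.] n>=1.7 | shift first [-0.  0. 70.]
```

All keys are required in every row.

Call:
arm_command(
  plan=[
    {"claw":0.5,"tx":0,"ty":0,"tz":0,"ax":0,"ay":0,"az":-5.2},
    {"claw":0.5,"tx":0,"ty":0,"tz":0,"ax":0,"ay":0,"az":-5.2},
    {"claw":0.5,"tx":0,"ty":0,"tz":0,"ax":0,"ay":0,"az":-5.2},
    {"claw":0.5,"tx":-0.026,"ty":-0.03,"tz":0,"ax":0,"ay":0,"az":0},
    {"claw":0.5,"tx":-0.026,"ty":-0.03,"tz":0,"ax":0,"ay":0,"az":0},
    {"claw":0.5,"tx":-0.026,"ty":-0.03,"tz":0,"ax":0,"ay":0,"az":0},
    {"claw":0.5,"tx":-0.026,"ty":-0.03,"tz":0,"ax":0,"ay":0,"az":0},
    {"claw":0.5,"tx":-0.026,"ty":-0.03,"tz":0,"ax":0,"ay":0,"az":0},
    {"claw":0.5,"tx":-0.026,"ty":-0.03,"tz":0,"ax":0,"ay":0,"az":0},
    {"claw":0.5,"tx":-0.026,"ty":-0.03,"tz":0,"ax":0,"ay":0,"az":0},
  ],
  squeeze=40,
)

```text
clock: 2.03
tcp_pos: [0.3982, 0.4081, 0.405]
orientation: [0.125, 3.139, 0.001]
contact_force: [1.3, 0.4, -0.5]
grip_width: 0.0427
gripper_force: 0.0
```

Call:
arm_command(
  plan=[
    {"claw":0.5,"tx":-0.01,"ty":-0.036,"tz":0,"ax":0,"ay":0,"az":0},
    {"claw":0.5,"tx":-0.01,"ty":-0.036,"tz":0,"ax":0,"ay":0,"az":0},
    {"claw":0.5,"tx":-0.01,"ty":-0.036,"tz":0,"ax":0,"ay":0,"az":0},
    {"claw":0.5,"tx":-0.01,"ty":-0.036,"tz":0,"ax":0,"ay":0,"az":0},
    {"claw":0.5,"tx":-0.01,"ty":-0.036,"tz":0,"ax":0,"ay":0,"az":0},
    {"claw":0.5,"tx":-0.01,"ty":-0.036,"tz":0,"ax":0,"ay":0,"az":0},
    {"claw":0.5,"tx":-0.01,"ty":-0.036,"tz":0,"ax":0,"ay":0,"az":0},
    {"claw":0.5,"tx":-0.01,"ty":-0.036,"tz":0,"ax":0,"ay":0,"az":0},
    {"claw":0.5,"tx":-0.01,"ty":-0.036,"tz":0,"ax":0,"ay":0,"az":0},
    {"claw":0.5,"tx":0,"ty":-0.036,"tz":0,"ax":0,"ay":0,"az":0},
  ],
)

```text
clock: 2.87
tcp_pos: [0.4594, 0.0419, 0.4053]
orientation: [0.126, 3.137, 0.001]
contact_force: [0.6, -0.1, 0.2]
grip_width: 0.0426
gripper_force: 0.0
```

```bash
python3 -c "
from plan import *
Q0=R.from_euler('z',TR[2])*R.from_euler('y',np.pi)
st();go([([.45,-.19,.42],Q0),tray_tcp(1,.07),tray_tcp(1,0)])"
```

```text
2.8667 [0.4594 0.0419 0.4053] [ 0.6133 -0.1233  0.2086] 0.042601995282391364 0.0
turn [ 0.03  0.13 -0.01] n>=0.0  then shift mm [  -9.1 -231.9  -14.7] n>=5.6 | shift first [  -9.2 -231.9  -14.8]
turn [ -0. -30.  -0.] n>=4.2  then shift mm [20.5  2.9 73.3] n>=1.8 | shift first [-18.9   2.9  73.8]
turn [0. 0. 0.] n>=0.0  then shift mm [-0.  0. 70.] n>=1.7 | shift first [-0.  0. 70.]
```

Call:
arm_command(
  plan=[
    {"claw":0.5,"tx":0,"ty":-0.038,"tz":0,"ax":0,"ay":0,"az":0},
    {"claw":0.5,"tx":0,"ty":-0.038,"tz":0,"ax":0,"ay":-6,"az":0},
    {"claw":0.5,"tx":0,"ty":-0.038,"tz":0,"ax":0,"ay":-6,"az":0},
    {"claw":0.5,"tx":0,"ty":-0.038,"tz":0,"ax":0,"ay":-6,"az":0},
    {"claw":0.5,"tx":0,"ty":-0.038,"tz":0,"ax":0,"ay":-6,"az":0},
    {"claw":0.5,"tx":0,"ty":-0.035,"tz":0,"ax":0,"ay":-6,"az":0},
    {"claw":0.5,"tx":0,"ty":0,"tz":0,"ax":0,"ay":0,"az":0},
    {"claw":0.5,"tx":0,"ty":0,"tz":0,"ax":0,"ay":0,"az":0},
    {"claw":0.5,"tx":0,"ty":0,"tz":0,"ax":0,"ay":0,"az":0},
    {"claw":0.5,"tx":0,"ty":0,"tz":0,"ax":0,"ay":0,"az":0},
  ],
)

```text
clock: 3.7
tcp_pos: [0.4423, -0.1687, 0.4046]
orientation: [0.1, 2.646, -0.018]
contact_force: [-0.8, -0.3, 0.2]
grip_width: 0.0429
gripper_force: 0.0
```

```bash
python3 -c "
from plan import *
st();go([tray_tcp(1,.07),tray_tcp(1,0)])"
```

```text
3.7 [ 0.4423 -0.1687  0.4046] [-0.8406 -0.3112  0.158 ] 0.0428893494934934 0.0
turn [ 0.41 -1.73  0.16] n>=0.2  then shift mm [  4.7 -17.6  64.6] n>=1.6 | shift first [  2.8 -18.1  64.6]
turn [0. 0. 0.] n>=0.0  then shift mm [-0.  0. 70.] n>=1.7 | shift first [-0.  0. 70.]
```

Call:
arm_command(
  plan=[
    {"claw":0.5,"tx":0,"ty":0,"tz":0,"ax":0.4,"ay":-1.7,"az":0.2},
    {"claw":0.5,"tx":0.0016,"ty":-0.006,"tz":0.0215,"ax":0,"ay":0,"az":0},
    {"claw":0.5,"tx":0.0016,"ty":-0.006,"tz":0.0215,"ax":0,"ay":0,"az":0},
    {"claw":0.5,"tx":0.0016,"ty":-0.006,"tz":0.0215,"ax":0,"ay":0,"az":0},
    {"claw":0.5,"tx":0,"ty":0,"tz":0,"ax":0,"ay":0,"az":0},
    {"claw":0.5,"tx":0,"ty":0,"tz":0,"ax":0,"ay":0,"az":0},
    {"claw":0.5,"tx":0,"ty":0,"tz":0,"ax":0,"ay":0,"az":0},
    {"claw":0.5,"tx":0,"ty":0,"tz":0,"ax":0,"ay":0,"az":0},
    {"claw":0.5,"tx":0,"ty":0,"tz":0,"ax":0,"ay":0,"az":0},
    {"claw":0.5,"tx":0,"ty":0,"tz":0,"ax":0,"ay":0,"az":0},
  ],
)

```text
clock: 4.53
tcp_pos: [0.4684, -0.19, 0.3472]
orientation: [0.108, 2.614, -0.028]
contact_force: [-0.7, -0.1, 0.5]
grip_width: 0.0425
gripper_force: 0.0
```

```bash
python3 -c "
from plan import *
st();go([tray_tcp(1,.0)]); im=shot('side','s2.png'); cv2.imwrite('pics/s2c.png',cv2.resize(im[40:260,140:380,::-1],None,fx=2.5,fy=2.5))"
```

```text
4.5333 [ 0.4684 -0.19    0.3472] [-0.6769 -0.0884  0.5054] 0.042470903133916396 0.0
turn [-0.04  0.11 -0.12] n>=0.0  then shift mm [-0.   1.5 71.1] n>=1.7 | shift first [ 0.1  1.5 71.1]
```

View pics/s2c.png

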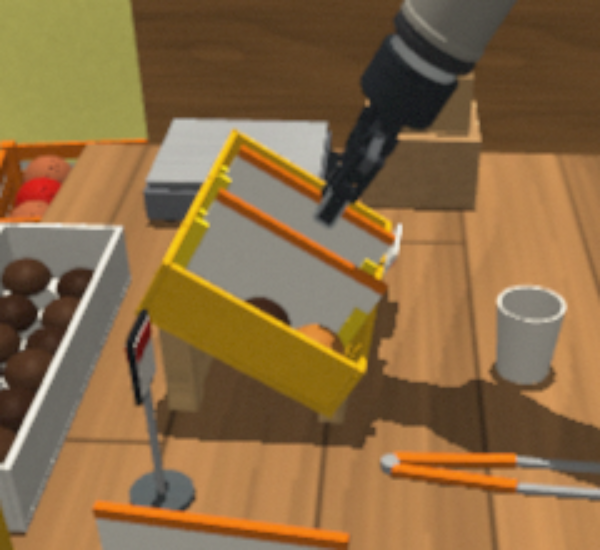

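The gripper tip at (325,215) hovers over the middle of the left divider's orange edge, lined up with it. Next I descend and close.

Call:
arm_command(
  plan=[
    {"claw":0.5,"tx":0,"ty":0.0005,"tz":0.018,"ax":0,"ay":0,"az":0},
    {"claw":0.5,"tx":0,"ty":0.0005,"tz":0.018,"ax":0,"ay":0,"az":0},
    {"claw":0.5,"tx":0,"ty":0.0005,"tz":0.018,"ax":0,"ay":0,"az":0},
    {"claw":0.5,"tx":0,"ty":0,"tz":0.017,"ax":0,"ay":0,"az":0},
    {"claw":0.5,"tx":0,"ty":0,"tz":0,"ax":0,"ay":0,"az":0},
    {"claw":0.5,"tx":0,"ty":0,"tz":0,"ax":0,"ay":0,"az":0},
    {"claw":1,"tx":0,"ty":0,"tz":0,"ax":0,"ay":0,"az":0},
    {"claw":1,"tx":0,"ty":0,"tz":0,"ax":0,"ay":0,"az":0},
    {"claw":1,"tx":0,"ty":0,"tz":0,"ax":0,"ay":0,"az":0},
    {"claw":1,"tx":0,"ty":0,"tz":0,"ax":0,"ay":0,"az":0},
  ],
  squeeze=50,
)

```text
clock: 5.42
tcp_pos: [0.5037, -0.1918, 0.2858]
orientation: [0.108, 2.614, -0.029]
contact_force: [-4.5, 1.4, 6.5]
grip_width: 0.0075
gripper_force: 51.7
```

Call:
arm_command(
  plan=[
    {"claw":1,"tx":0,"ty":0,"tz":0,"ax":0,"ay":0,"az":0},
    {"claw":1,"tx":0,"ty":0,"tz":0,"ax":0,"ay":0,"az":0},
    {"claw":1,"tx":0,"ty":0,"tz":0,"ax":0,"ay":0,"az":0},
    {"claw":1,"tx":0,"ty":0,"tz":-0.005,"ax":0,"ay":0,"az":0},
    {"claw":1,"tx":0,"ty":0,"tz":-0.01,"ax":0,"ay":0,"az":0},
    {"claw":1,"tx":0,"ty":0,"tz":-0.01,"ax":0,"ay":0,"az":0},
    {"claw":1,"tx":0,"ty":0,"tz":-0.01,"ax":0,"ay":0,"az":0},
    {"claw":1,"tx":0,"ty":0,"tz":0,"ax":0,"ay":0,"az":0},
    {"claw":1,"tx":0,"ty":0,"tz":0,"ax":0,"ay":0,"az":0},
    {"claw":1,"tx":0,"ty":0,"tz":0,"ax":0,"ay":0,"az":0},
  ],
)

```text
clock: 6.25
tcp_pos: [0.4868, -0.1902, 0.3153]
orientation: [0.108, 2.615, -0.029]
contact_force: [1.7, 0.3, 1.2]
grip_width: 0.0075
gripper_force: 50.6
```

Call:
arm_command(
  plan=[
    {"claw":1,"tx":0,"ty":0,"tz":-0.015,"ax":0,"ay":0,"az":0},
    {"claw":1,"tx":0,"ty":0,"tz":-0.02,"ax":0,"ay":0,"az":0},
    {"claw":1,"tx":0,"ty":0,"tz":-0.02,"ax":0,"ay":0,"az":0},
    {"claw":1,"tx":0,"ty":0,"tz":-0.02,"ax":0,"ay":0,"az":0},
    {"claw":1,"tx":0,"ty":0,"tz":-0.02,"ax":0,"ay":0,"az":0},
    {"claw":1,"tx":-0.01,"ty":0,"tz":-0.015,"ax":0,"ay":5,"az":0},
    {"claw":1,"tx":-0.01,"ty":0,"tz":-0.015,"ax":0,"ay":5,"az":0},
    {"claw":1,"tx":-0.01,"ty":0,"tz":-0.015,"ax":0,"ay":5,"az":0},
    {"claw":1,"tx":-0.01,"ty":0,"tz":-0.015,"ax":0,"ay":5,"az":0},
    {"claw":1,"tx":0,"ty":0,"tz":0,"ax":0,"ay":0,"az":0},
  ],
)

```text
clock: 7.08
tcp_pos: [0.4552, -0.1873, 0.4703]
orientation: [0.12, 2.964, -0.012]
contact_force: [2.7, -0.1, -1.3]
grip_width: 0.0075
gripper_force: 50.4
```

```bash
python3 -c "
from plan import *
st();P,Q=rack_tcp(1,.2); go([([.52,-.15,.475],Q),([.56,.15,.475],Q),(P,Q)])"
```

```text
7.0833 [ 0.4552 -0.1873  0.4703] [ 2.7443 -0.0716 -1.2635] 0.007455924073585995 50.42686879634857
turn [ 0.24 10.06  3.19] n>=1.4  then shift mm [-59.1  45.8  -4.7] n>=1.4 | shift first [-61.5  42.5   6.1]
turn [0. 0. 0.] n>=0.0  then shift mm [  1.3 302.7  -0. ] n>=7.3 | shift first [  1.3 302.7  -0. ]
turn [0. 0. 0.] n>=0.0  then shift mm [-49.1 125.6   8.5] n>=3.0 | shift first [-49.1 125.6   8.5]
```

Call:
arm_command(
  plan=[
    {"claw":1,"tx":0,"ty":0.01,"tz":0,"ax":0.1,"ay":5,"az":1.6},
    {"claw":1,"tx":-0.005,"ty":0.02,"tz":0,"ax":0.1,"ay":5,"az":1.6},
    {"claw":1,"tx":-0.007,"ty":0.03,"tz":0,"ax":0,"ay":0,"az":0},
    {"claw":1,"tx":-0.007,"ty":0.034,"tz":0,"ax":0,"ay":0,"az":0},
    {"claw":1,"tx":-0.007,"ty":0.034,"tz":0,"ax":0,"ay":0,"az":0},
    {"claw":1,"tx":-0.007,"ty":0.034,"tz":0,"ax":0,"ay":0,"az":0},
    {"claw":1,"tx":-0.007,"ty":0.034,"tz":0,"ax":0,"ay":0,"az":0},
    {"claw":1,"tx":-0.007,"ty":0.034,"tz":0,"ax":0,"ay":0,"az":0},
    {"claw":1,"tx":-0.007,"ty":0.034,"tz":0,"ax":0,"ay":0,"az":0},
    {"claw":1,"tx":-0.007,"ty":0.034,"tz":0,"ax":0,"ay":0,"az":0},
  ],
)

```text
clock: 7.92
tcp_pos: [0.5533, 0.1009, 0.4667]
orientation: [-0.218, -3.134, -0.004]
contact_force: [0.5, 0.0, -1.0]
grip_width: 0.0073
gripper_force: 50.3
```

Call:
arm_command(
  plan=[
    {"claw":1,"tx":-0.008,"ty":0.034,"tz":0,"ax":0,"ay":0,"az":0},
    {"claw":1,"tx":-0.008,"ty":0.034,"tz":0,"ax":0,"ay":0,"az":0},
    {"claw":1,"tx":-0.008,"ty":0.034,"tz":0,"ax":0,"ay":0,"az":0},
    {"claw":1,"tx":-0.008,"ty":0.034,"tz":0,"ax":0,"ay":0,"az":0},
    {"claw":1,"tx":-0.008,"ty":0.025,"tz":0,"ax":0,"ay":0,"az":0},
    {"claw":1,"tx":-0.005,"ty":0.015,"tz":0,"ax":0,"ay":0,"az":0},
    {"claw":1,"tx":0,"ty":0,"tz":0,"ax":0,"ay":0,"az":0},
    {"claw":1,"tx":0,"ty":0,"tz":0,"ax":0,"ay":0,"az":0},
    {"claw":1,"tx":0,"ty":0,"tz":0,"ax":0,"ay":0,"az":0},
    {"claw":1,"tx":0,"ty":0,"tz":0,"ax":0,"ay":0,"az":0},
  ],
)

```text
clock: 8.75
tcp_pos: [0.6223, 0.2656, 0.4684]
orientation: [0.221, 3.134, 0.002]
contact_force: [0.6, 0.4, -2.0]
grip_width: 0.0072
gripper_force: 50.3
```

```bash
python3 -c "
from plan import *
st();P,Q=rack_tcp(1,.085); go([(P,Q)])"
```

```text
8.75 [0.6223 0.2656 0.4684] [ 0.6316  0.4205 -1.9528] 0.0072060500733924305 50.28136968612671
turn [ 0.07 -0.   -0.23] n>=0.0  then shift mm [ -3.1   2.6 116.9] n>=2.8 | shift first [ -3.1   2.5 116.9]
```

Call:
arm_command(
  plan=[
    {"claw":1,"tx":-0.0015,"ty":0.0013,"tz":0.015,"ax":0,"ay":0,"az":-0.2},
    {"claw":1,"tx":-0.0015,"ty":0.0012,"tz":0.022,"ax":0,"ay":0,"az":0},
    {"claw":1,"tx":0,"ty":0,"tz":0.022,"ax":0,"ay":0,"az":0},
    {"claw":1,"tx":0,"ty":0,"tz":0.022,"ax":0,"ay":0,"az":0},
    {"claw":1,"tx":0,"ty":0,"tz":0.022,"ax":0,"ay":0,"az":0},
    {"claw":1,"tx":0,"ty":0,"tz":0.014,"ax":0,"ay":0,"az":0},
    {"claw":1,"tx":0,"ty":0,"tz":0,"ax":0,"ay":0,"az":0},
    {"claw":1,"tx":0,"ty":0,"tz":0,"ax":0,"ay":0,"az":0},
    {"claw":1,"tx":0,"ty":0,"tz":0,"ax":0,"ay":0,"az":0},
    {"claw":1,"tx":0,"ty":0,"tz":0,"ax":0,"ay":0,"az":0},
  ],
)

```text
clock: 9.58
tcp_pos: [0.6263, 0.2694, 0.3538]
orientation: [0.213, 3.132, 0.005]
contact_force: [-0.1, -0.2, -0.7]
grip_width: 0.0074
gripper_force: 50.4
```

```bash
cat > look.py <<'E'
from plan import *
import sys, fit
from scipy.optimize import minimize
tag,sx=sys.argv[1],int(sys.argv[2])
st(); P,Q=rack_tcp(sx,0); go([(P,Q)])
ims={n:shot(n,f'{n}_{tag}.png') for n in('side','top')}
# held divider: x,y,yaw,pitch fit from side orange band (z from tcp)
o=r.get_obs(); z=o['tcp_pos'][2]-.183; Q=R.from_rotvec(o['orientation'])
c0=o['tcp_pos']+Q.apply([0,0,.183])
def model(p): return [fit.box(c0+np.array([p[0],p[1],p[2]]),R.from_euler('z',RK[2])*R.from_euler('y',p[3]))]
m=fit.mask(ims['side'])/255.; roi=cv2.dilate((fit.hullimg('side',model([0,0,0,0])[0])>0).astype(np.uint8),np.ones((19,19)))>0
cost=lambda p: np.abs(fit.hullimg('side',model([p[0],0,p[1],p[2]])[0])-m)[roi].sum()
S=np.array([[0,0,0],[.006,0,0],[0,.006,0],[0,0,.05]])
s=minimize(cost,S[0],method='Nelder-Mead',options=dict(initial_simplex=S)); print('held dx,dz,pitch vs nominal',s.x,s.fun,'from',cost(S[0]))
im=np.hstack([ims['side'][150:400,120:320],ims['top'][130:255,120:280].repeat(2,0).repeat(2,1)])[:,:,::-1]
im=cv2.resize(np.ascontiguousarray(im),None,fx=1.5,fy=1.5); cv2.imwrite(f'pics/look_{tag}.png',im)
E
python3 look.py a 1
```

```text
9.5833 [0.6263 0.2694 0.3538] [-0.0904 -0.188  -0.6639] 0.00738194947544714 50.36389946937561
turn [0.2  0.15 0.06] n>=0.0  then shift mm [ 0.3 -1.7 87.3] n>=2.1 | shift first [ 0.5 -2.  87.3]
held dx,dz,pitch vs nominal [ 0.0032  0.0006 -0.0054] 627.3882352941175 from 674.6235294117646
```

View pics/look_a.png

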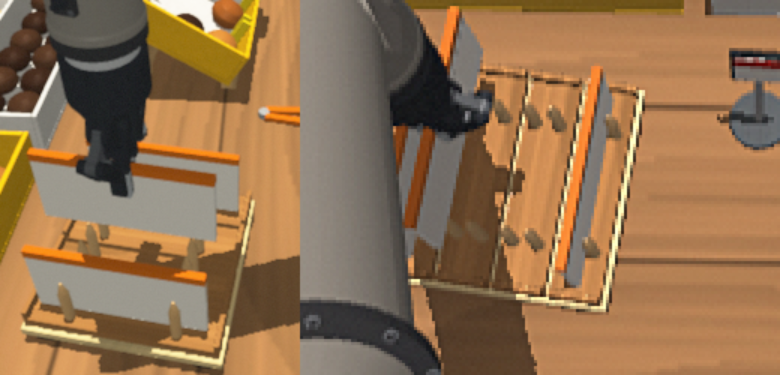

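The held divider at (130,195 in the left panel) is level and upright, over the slot next to the left spare. The fit puts it about 3 mm too far in x, so I lower it with a small correction.

Call:
arm_command(
  plan=[
    {"claw":1,"tx":0.001,"ty":-0.001,"tz":0.01,"ax":0.2,"ay":0.1,"az":0},
    {"claw":1,"tx":0.001,"ty":-0.0007,"tz":0.01,"ax":0,"ay":0,"az":0},
    {"claw":1,"tx":0,"ty":0,"tz":0.01,"ax":0,"ay":0,"az":0},
    {"claw":1,"tx":0,"ty":0,"tz":0.01,"ax":0,"ay":0,"az":0},
    {"claw":1,"tx":0,"ty":0,"tz":0.01,"ax":0,"ay":0,"az":0},
    {"claw":1,"tx":0,"ty":0,"tz":0.008,"ax":0,"ay":0,"az":0},
    {"claw":1,"tx":0,"ty":0,"tz":0.008,"ax":0,"ay":0,"az":0},
    {"claw":1,"tx":0,"ty":0,"tz":0.008,"ax":0,"ay":0,"az":0},
    {"claw":1,"tx":0,"ty":0,"tz":0,"ax":0,"ay":0,"az":0},
    {"claw":1,"tx":0,"ty":0,"tz":0,"ax":0,"ay":0,"az":0},
  ],
)

```text
clock: 10.52
tcp_pos: [0.6233, 0.2681, 0.2775]
orientation: [-0.212, -3.132, 0.003]
contact_force: [0.8, 1.0, -0.6]
grip_width: 0.0074
gripper_force: 50.4
```

```bash
python3 -c "
from plan import *
st();P,Q=rack_tcp(1,0); go([(P,Q)]);print(r.get_obs()['moment'])"
```

```text
10.5167 [0.6233 0.2681 0.2775] [ 0.7662  1.0472 -0.5658] 0.007412615525941504 50.36345064640045
turn [-0.14 -0.13  0.09] n>=0.0  then shift mm [-2.5 -0.1 11. ] n>=0.3 | shift first [-2.5 -0.  11. ]
[-0.0217 -0.0335  0.0209]
```

No contact so far and 11 mm left to go. I'll lower slowly.

Call:
arm_command(
  plan=[
    {"claw":1,"tx":0,"ty":0,"tz":0.002,"ax":0,"ay":0,"az":0},
    {"claw":1,"tx":0,"ty":0,"tz":0.002,"ax":0,"ay":0,"az":0},
    {"claw":1,"tx":0,"ty":0,"tz":0.002,"ax":0,"ay":0,"az":0},
    {"claw":1,"tx":0,"ty":0,"tz":0.0015,"ax":0,"ay":0,"az":0},
    {"claw":1,"tx":0,"ty":0,"tz":0.001,"ax":0,"ay":0,"az":0},
    {"claw":1,"tx":0,"ty":0,"tz":0.001,"ax":0,"ay":0,"az":0},
    {"claw":1,"tx":0,"ty":0,"tz":0.001,"ax":0,"ay":0,"az":0},
    {"claw":1,"tx":0,"ty":0,"tz":0,"ax":0,"ay":0,"az":0},
    {"claw":1,"tx":0,"ty":0,"tz":0,"ax":0,"ay":0,"az":0},
    {"claw":1,"tx":0,"ty":0,"tz":0,"ax":0,"ay":0,"az":0},
  ],
)

```text
clock: 11.35
tcp_pos: [0.6234, 0.2682, 0.2679]
orientation: [-0.212, -3.133, 0.002]
contact_force: [-1.6, 0.5, 2.8]
grip_width: 0.0073
gripper_force: 50.9
```

Call:
arm_command(
  plan=[
    {"claw":1,"tx":0,"ty":0,"tz":0.001,"ax":0,"ay":0,"az":0},
    {"claw":1,"tx":0,"ty":0,"tz":0.001,"ax":0,"ay":0,"az":0},
    {"claw":1,"tx":0,"ty":0,"tz":0.001,"ax":0,"ay":0,"az":0},
    {"claw":1,"tx":0,"ty":0,"tz":0,"ax":0,"ay":0,"az":0},
    {"claw":1,"tx":0,"ty":0,"tz":0,"ax":0,"ay":0,"az":0},
    {"claw":1,"tx":0,"ty":0,"tz":0,"ax":0,"ay":0,"az":0},
    {"claw":1,"tx":0,"ty":0,"tz":0,"ax":0,"ay":0,"az":0},
    {"claw":1,"tx":0,"ty":0,"tz":0,"ax":0,"ay":0,"az":0},
    {"claw":1,"tx":0,"ty":0,"tz":0,"ax":0,"ay":0,"az":0},
    {"claw":1,"tx":0,"ty":0,"tz":0,"ax":0,"ay":0,"az":0},
  ],
)

```text
clock: 12.18
tcp_pos: [0.6235, 0.2682, 0.2679]
orientation: [-0.212, -3.133, 0.001]
contact_force: [-10.1, -3.1, 23.7]
grip_width: 0.0076
gripper_force: 54.2
```

It is down on the slat, with 24 N and no further travel. I ease off, open partway, and rise.

Call:
arm_command(
  plan=[
    {"claw":1,"tx":0,"ty":0,"tz":-0.002,"ax":0,"ay":0,"az":0},
    {"claw":1,"tx":0,"ty":0,"tz":0,"ax":0,"ay":0,"az":0},
    {"claw":0.62,"tx":0,"ty":0,"tz":0,"ax":0,"ay":0,"az":0},
    {"claw":0.62,"tx":0,"ty":0,"tz":0,"ax":0,"ay":0,"az":0},
    {"claw":0.62,"tx":0,"ty":0,"tz":0,"ax":0,"ay":0,"az":0},
    {"claw":0.62,"tx":0,"ty":0,"tz":0,"ax":0,"ay":0,"az":0},
    {"claw":0.62,"tx":0,"ty":0,"tz":-0.005,"ax":0,"ay":0,"az":0},
    {"claw":0.62,"tx":0,"ty":0,"tz":-0.015,"ax":0,"ay":0,"az":0},
    {"claw":0.62,"tx":0,"ty":0,"tz":-0.02,"ax":0,"ay":0,"az":0},
    {"claw":0.62,"tx":0,"ty":0,"tz":-0.02,"ax":0,"ay":0,"az":0},
  ],
)

```text
clock: 13.02
tcp_pos: [0.6233, 0.2682, 0.3268]
orientation: [-0.213, -3.132, 0.004]
contact_force: [-0.4, -0.5, -0.4]
grip_width: 0.0323
gripper_force: 0.0
```

Call:
arm_command(
  plan=[
    {"claw":0.55,"tx":0,"ty":0,"tz":-0.02,"ax":0,"ay":0,"az":0},
    {"claw":0.55,"tx":0.005,"ty":-0.005,"tz":-0.025,"ax":0,"ay":0,"az":0},
    {"claw":0.55,"tx":0.01,"ty":-0.02,"tz":-0.025,"ax":0,"ay":0,"az":0},
    {"claw":0.55,"tx":0.01,"ty":-0.03,"tz":-0.015,"ax":0,"ay":0,"az":0},
    {"claw":0.55,"tx":0.01,"ty":-0.036,"tz":0,"ax":0,"ay":0,"az":0},
    {"claw":0.55,"tx":0.01,"ty":-0.036,"tz":0,"ax":0,"ay":0,"az":0},
    {"claw":0.55,"tx":0.01,"ty":-0.036,"tz":0,"ax":0,"ay":0,"az":0},
    {"claw":0.55,"tx":0.01,"ty":-0.036,"tz":0,"ax":0,"ay":0,"az":0},
    {"claw":0.55,"tx":0.01,"ty":-0.036,"tz":0,"ax":0,"ay":0,"az":0},
    {"claw":0.55,"tx":0.01,"ty":-0.036,"tz":0,"ax":0,"ay":0,"az":0},
  ],
)

```text
clock: 13.85
tcp_pos: [0.5018, 0.0097, 0.4125]
orientation: [-0.213, -3.133, 0.002]
contact_force: [0.7, 0.6, 0.2]
grip_width: 0.0386
gripper_force: 0.0
```

```bash
python3 -c "
from plan import *
import fit
from scipy.optimize import minimize
st();Q0=R.from_euler('z',TR[2])*R.from_euler('y',np.pi)
go([([.45,-.2,.41],Q0),tray_tcp(-1,.07)])
im=shot('side','side_b.png')
c0,_=rack_tcp(1,-.183)
print(fit.fit(lambda p:[fit.box(c0+np.array([p[0],p[1],0]),R.from_euler('z',RK[2]+p[2]))],[0,0,0],{'side':im}))
cv2.imwrite('pics/sb.png',cv2.resize(im[170:400,120:320,::-1],None,fx=2.5,fy=2.5))"
```

```text
13.85 [0.5018 0.0097 0.4125] [0.7356 0.5587 0.2246] 0.03858029809708679 0.0
turn [-0.08 -0.06 -3.18] n>=0.4  then shift mm [  34.8 -213.1    2.5] n>=5.1 | shift first [  23.  -214.7    2.8]
turn [ -0. -30.  -0.] n>=4.2  then shift mm [ 16.2 -87.1  64.3] n>=2.1 | shift first [-18.1 -87.1  63.8]
(array([ 0.0018, -0.0012,  0.005 ]), np.float64(97.72156862745098), np.float64(139.81960784313725))
```

View pics/sb.png

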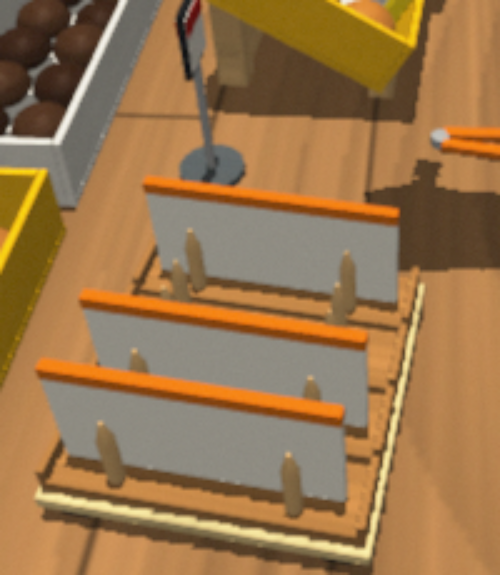

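The divider stands home between the posts at (225,350), level with the spares. The fit offset is 2 mm or less. Now the second divider.

Call:
arm_command(
  plan=[
    {"claw":0.5,"tx":0.015,"ty":-0.03,"tz":0,"ax":-0.1,"ay":0,"az":-3.2},
    {"claw":0.5,"tx":0.012,"ty":-0.034,"tz":0,"ax":0,"ay":0,"az":0},
    {"claw":0.5,"tx":0.008,"ty":-0.034,"tz":0,"ax":0,"ay":0,"az":0},
    {"claw":0.5,"tx":0,"ty":-0.034,"tz":0,"ax":0,"ay":-5,"az":0},
    {"claw":0.5,"tx":0,"ty":-0.034,"tz":0,"ax":0,"ay":-5,"az":0},
    {"claw":0.5,"tx":0,"ty":-0.034,"tz":0,"ax":0,"ay":-5,"az":0},
    {"claw":0.5,"tx":0,"ty":-0.034,"tz":0,"ax":0,"ay":-5,"az":0},
    {"claw":0.5,"tx":0,"ty":-0.034,"tz":0,"ax":0,"ay":-5,"az":0},
    {"claw":0.5,"tx":0,"ty":-0.025,"tz":0,"ax":0,"ay":-5,"az":0},
    {"claw":0.5,"tx":0,"ty":0,"tz":0,"ax":0,"ay":0,"az":0},
  ],
)

```text
clock: 14.73
tcp_pos: [0.4417, -0.276, 0.4128]
orientation: [0.114, 2.629, -0.03]
contact_force: [-0.8, -0.1, 0.1]
grip_width: 0.0422
gripper_force: 0.0
```

```bash
python3 -c "
from plan import *
st();go([tray_tcp(-1,.07)])"
```

```text
14.7333 [ 0.4417 -0.276   0.4128] [-0.762  -0.0995  0.1339] 0.04217992137003293 0.0
turn [-0.18 -0.76 -0.32] n>=0.1  then shift mm [ 15.7 -10.7  67.8] n>=1.6 | shift first [ 14.7 -10.5  68.1]
```

Call:
arm_command(
  plan=[
    {"claw":0.5,"tx":0,"ty":0,"tz":0,"ax":-0.2,"ay":-0.8,"az":-0.3},
    {"claw":0.5,"tx":0.005,"ty":-0.0035,"tz":0.0225,"ax":0,"ay":0,"az":0},
    {"claw":0.5,"tx":0.005,"ty":-0.0035,"tz":0.0225,"ax":0,"ay":0,"az":0},
    {"claw":0.5,"tx":0.005,"ty":-0.0035,"tz":0.0225,"ax":0,"ay":0,"az":0},
    {"claw":0.5,"tx":0,"ty":0,"tz":0,"ax":0,"ay":0,"az":0},
    {"claw":0.5,"tx":0,"ty":0,"tz":0,"ax":0,"ay":0,"az":0},
    {"claw":0.5,"tx":0,"ty":0,"tz":0,"ax":0,"ay":0,"az":0},
    {"claw":0.5,"tx":0,"ty":0,"tz":0,"ax":0,"ay":0,"az":0},
    {"claw":0.5,"tx":0,"ty":0,"tz":0,"ax":0,"ay":0,"az":0},
    {"claw":0.5,"tx":0,"ty":0,"tz":0,"ax":0,"ay":0,"az":0},
  ],
)

```text
clock: 15.57
tcp_pos: [0.4636, -0.2823, 0.3471]
orientation: [0.095, 2.62, -0.021]
contact_force: [0.3, 0.2, 0.9]
grip_width: 0.0424
gripper_force: 0.0
```

```bash
python3 -c "
from plan import *
st();go([tray_tcp(-1,.0)])"
```

```text
15.5667 [ 0.4636 -0.2823  0.3471] [0.2551 0.1709 0.89  ] 0.04237858472156644 0.0
turn [ 0.38 -0.19  0.35] n>=0.1  then shift mm [ 2.2 -6.1 69.8] n>=1.7 | shift first [ 2.  -6.5 69.7]
```

Call:
arm_command(
  plan=[
    {"claw":0.5,"tx":0.001,"ty":-0.003,"tz":0.008,"ax":0.4,"ay":-0.2,"az":0.3},
    {"claw":0.5,"tx":0.001,"ty":-0.003,"tz":0.016,"ax":0,"ay":0,"az":0},
    {"claw":0.5,"tx":0,"ty":0,"tz":0.016,"ax":0,"ay":0,"az":0},
    {"claw":0.5,"tx":0,"ty":0,"tz":0.016,"ax":0,"ay":0,"az":0},
    {"claw":0.5,"tx":0,"ty":0,"tz":0.014,"ax":0,"ay":0,"az":0},
    {"claw":0.5,"tx":0,"ty":0,"tz":0,"ax":0,"ay":0,"az":0},
    {"claw":0.5,"tx":0,"ty":0,"tz":0,"ax":0,"ay":0,"az":0},
    {"claw":1,"tx":0,"ty":0,"tz":0,"ax":0,"ay":0,"az":0},
    {"claw":1,"tx":0,"ty":0,"tz":0,"ax":0,"ay":0,"az":0},
    {"claw":1,"tx":0,"ty":0,"tz":0,"ax":0,"ay":0,"az":0},
  ],
)

```text
clock: 16.4
tcp_pos: [0.4959, -0.2912, 0.2853]
orientation: [0.104, 2.617, -0.03]
contact_force: [-15.5, 2.7, 22.4]
grip_width: 0.0076
gripper_force: 51.6
```

Call:
arm_command(
  plan=[
    {"claw":1,"tx":0,"ty":0,"tz":0,"ax":0,"ay":0,"az":0},
    {"claw":1,"tx":0,"ty":0,"tz":0,"ax":0,"ay":0,"az":0},
    {"claw":1,"tx":0,"ty":0,"tz":0,"ax":0,"ay":0,"az":0},
    {"claw":1,"tx":0,"ty":0,"tz":-0.005,"ax":0,"ay":0,"az":0},
    {"claw":1,"tx":0,"ty":0,"tz":-0.01,"ax":0,"ay":0,"az":0},
    {"claw":1,"tx":0,"ty":0,"tz":-0.01,"ax":0,"ay":0,"az":0},
    {"claw":1,"tx":0,"ty":0,"tz":-0.01,"ax":0,"ay":0,"az":0},
    {"claw":1,"tx":0,"ty":0,"tz":0,"ax":0,"ay":0,"az":0},
    {"claw":1,"tx":0,"ty":0,"tz":0,"ax":0,"ay":0,"az":0},
    {"claw":1,"tx":0,"ty":0,"tz":0,"ax":0,"ay":0,"az":0},
  ],
)

```text
clock: 17.23
tcp_pos: [0.479, -0.2895, 0.3148]
orientation: [0.104, 2.617, -0.029]
contact_force: [1.1, -0.5, 1.6]
grip_width: 0.0072
gripper_force: 49.1
```

Gripped and sliding freely. I repeat the lift and carry.

Call:
arm_command(
  plan=[
    {"claw":1,"tx":0,"ty":0,"tz":-0.015,"ax":0,"ay":0,"az":0},
    {"claw":1,"tx":0,"ty":0,"tz":-0.02,"ax":0,"ay":0,"az":0},
    {"claw":1,"tx":0,"ty":0,"tz":-0.02,"ax":0,"ay":0,"az":0},
    {"claw":1,"tx":0,"ty":0,"tz":-0.02,"ax":0,"ay":0,"az":0},
    {"claw":1,"tx":0,"ty":0,"tz":-0.02,"ax":0,"ay":0,"az":0},
    {"claw":1,"tx":-0.01,"ty":0,"tz":-0.015,"ax":0,"ay":5,"az":0},
    {"claw":1,"tx":-0.01,"ty":0,"tz":-0.015,"ax":0,"ay":5,"az":0},
    {"claw":1,"tx":-0.01,"ty":0,"tz":-0.015,"ax":0,"ay":5,"az":0},
    {"claw":1,"tx":-0.01,"ty":0,"tz":-0.015,"ax":0,"ay":5,"az":0},
    {"claw":1,"tx":0,"ty":0,"tz":0,"ax":0,"ay":0,"az":0},
  ],
)

```text
clock: 18.07
tcp_pos: [0.448, -0.2866, 0.4697]
orientation: [0.114, 2.965, -0.014]
contact_force: [0.8, -0.1, 0.0]
grip_width: 0.0074
gripper_force: 49.2
```

```bash
python3 -c "
from plan import *
st();P,Q=rack_tcp(-1,.2); go([(P,Q)])"
```

```text
18.0667 [ 0.448  -0.2866  0.4697] [ 0.7875 -0.1193  0.0103] 0.007428028870798785 49.22927141189575
turn [ 0.16 10.    3.44] n>=1.4  then shift mm [-100.4  518.4    3.2] n>=12.4 | shift first [-129.   511.5   24.8]
```

Call:
arm_command(
  plan=[
    {"claw":1,"tx":0,"ty":0.01,"tz":0,"ax":0.1,"ay":5,"az":1.7},
    {"claw":1,"tx":-0.005,"ty":0.02,"tz":0,"ax":0.1,"ay":5,"az":1.7},
    {"claw":1,"tx":-0.007,"ty":0.03,"tz":0,"ax":0,"ay":0,"az":0},
    {"claw":1,"tx":-0.007,"ty":0.034,"tz":0,"ax":0,"ay":0,"az":0},
    {"claw":1,"tx":-0.007,"ty":0.034,"tz":0,"ax":0,"ay":0,"az":0},
    {"claw":1,"tx":-0.007,"ty":0.034,"tz":0,"ax":0,"ay":0,"az":0},
    {"claw":1,"tx":-0.007,"ty":0.034,"tz":0,"ax":0,"ay":0,"az":0},
    {"claw":1,"tx":-0.007,"ty":0.034,"tz":0,"ax":0,"ay":0,"az":0},
    {"claw":1,"tx":-0.007,"ty":0.034,"tz":0,"ax":0,"ay":0,"az":0},
    {"claw":1,"tx":-0.007,"ty":0.034,"tz":0,"ax":0,"ay":0,"az":0},
  ],
)

```text
clock: 18.9
tcp_pos: [0.5457, 0.0017, 0.4661]
orientation: [-0.217, -3.133, -0.005]
contact_force: [0.3, -0.7, -0.8]
grip_width: 0.0073
gripper_force: 49.2
```

Call:
arm_command(
  plan=[
    {"claw":1,"tx":-0.0055,"ty":0.034,"tz":0,"ax":0,"ay":0,"az":0},
    {"claw":1,"tx":-0.0055,"ty":0.034,"tz":0,"ax":0,"ay":0,"az":0},
    {"claw":1,"tx":-0.0055,"ty":0.034,"tz":0,"ax":0,"ay":0,"az":0},
    {"claw":1,"tx":-0.0055,"ty":0.034,"tz":0,"ax":0,"ay":0,"az":0},
    {"claw":1,"tx":-0.0055,"ty":0.034,"tz":0,"ax":0,"ay":0,"az":0},
    {"claw":1,"tx":-0.0055,"ty":0.028,"tz":0,"ax":0,"ay":0,"az":0},
    {"claw":1,"tx":-0.005,"ty":0.015,"tz":0,"ax":0,"ay":0,"az":0},
    {"claw":1,"tx":0,"ty":0,"tz":0,"ax":0,"ay":0,"az":0},
    {"claw":1,"tx":0,"ty":0,"tz":0,"ax":0,"ay":0,"az":0},
    {"claw":1,"tx":0,"ty":0,"tz":0,"ax":0,"ay":0,"az":0},
  ],
)

```text
clock: 19.73
tcp_pos: [0.6129, 0.2044, 0.4668]
orientation: [-0.22, -3.132, -0.001]
contact_force: [-0.4, -0.9, -1.1]
grip_width: 0.0075
gripper_force: 49.1
```

```bash
python3 -c "
from plan import *
st();P,Q=rack_tcp(-1,.085); go([(P,Q)])"
```

```text
19.7333 [0.6129 0.2044 0.4668] [-0.386  -0.8846 -1.0908] 0.007513739135219477 49.14783418178558
turn [ 0.04 -0.11 -0.18] n>=0.0  then shift mm [ -4.1   9.5 115.3] n>=2.8 | shift first [ -4.3   9.4 115.3]
```

Call:
arm_command(
  plan=[
    {"claw":1,"tx":-0.002,"ty":0.0045,"tz":0.015,"ax":0,"ay":-0.1,"az":-0.2},
    {"claw":1,"tx":-0.002,"ty":0.0045,"tz":0.022,"ax":0,"ay":0,"az":0},
    {"claw":1,"tx":0,"ty":0,"tz":0.022,"ax":0,"ay":0,"az":0},
    {"claw":1,"tx":0,"ty":0,"tz":0.022,"ax":0,"ay":0,"az":0},
    {"claw":1,"tx":0,"ty":0,"tz":0.022,"ax":0,"ay":0,"az":0},
    {"claw":1,"tx":0,"ty":0,"tz":0.012,"ax":0,"ay":0,"az":0},
    {"claw":1,"tx":0,"ty":0,"tz":0,"ax":0,"ay":0,"az":0},
    {"claw":1,"tx":0,"ty":0,"tz":0,"ax":0,"ay":0,"az":0},
    {"claw":1,"tx":0,"ty":0,"tz":0,"ax":0,"ay":0,"az":0},
    {"claw":1,"tx":0,"ty":0,"tz":0,"ax":0,"ay":0,"az":0},
  ],
)

```text
clock: 20.57
tcp_pos: [0.619, 0.2141, 0.355]
orientation: [0.213, 3.131, 0.004]
contact_force: [0.4, -0.1, -0.8]
grip_width: 0.0073
gripper_force: 49.2
```

```bash
python3 look.py c -1
```

```text
20.5667 [0.619  0.2141 0.355 ] [ 0.4012 -0.0794 -0.7902] 0.007334973674736688 49.19361233711243
turn [0.17 0.21 0.06] n>=0.0  then shift mm [ 0.6 -0.9 88.5] n>=2.1 | shift first [ 0.9 -1.2 88.5]
held dx,dz,pitch vs nominal [ 0.003   0.0006 -0.0131] 407.4509803921568 from 446.5803921568627
```

View pics/look_c.png

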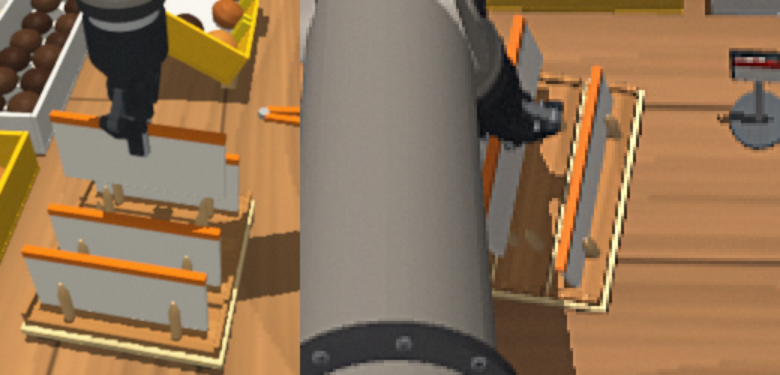

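The held divider at (140,150) is upright over the remaining slot, and everything else stands as before. The correction is the same as last time.

Call:
arm_command(
  plan=[
    {"claw":1,"tx":0.001,"ty":-0.001,"tz":0.01,"ax":0.2,"ay":0.2,"az":0},
    {"claw":1,"tx":0.001,"ty":0,"tz":0.01,"ax":0,"ay":0,"az":0},
    {"claw":1,"tx":0,"ty":0,"tz":0.01,"ax":0,"ay":0,"az":0},
    {"claw":1,"tx":0,"ty":0,"tz":0.01,"ax":0,"ay":0,"az":0},
    {"claw":1,"tx":0,"ty":0,"tz":0.01,"ax":0,"ay":0,"az":0},
    {"claw":1,"tx":0,"ty":0,"tz":0.009,"ax":0,"ay":0,"az":0},
    {"claw":1,"tx":0,"ty":0,"tz":0.009,"ax":0,"ay":0,"az":0},
    {"claw":1,"tx":0,"ty":0,"tz":0.008,"ax":0,"ay":0,"az":0},
    {"claw":1,"tx":0,"ty":0,"tz":0,"ax":0,"ay":0,"az":0},
    {"claw":1,"tx":0,"ty":0,"tz":0,"ax":0,"ay":0,"az":0},
  ],
)

```text
clock: 21.5
tcp_pos: [0.616, 0.2134, 0.2767]
orientation: [-0.213, -3.131, 0.004]
contact_force: [0.0, -0.9, -1.8]
grip_width: 0.0072
gripper_force: 49.1
```

Call:
arm_command(
  plan=[
    {"claw":1,"tx":0,"ty":0,"tz":0.002,"ax":0,"ay":0,"az":0},
    {"claw":1,"tx":0,"ty":0,"tz":0.002,"ax":0,"ay":0,"az":0},
    {"claw":1,"tx":0,"ty":0,"tz":0.002,"ax":0,"ay":0,"az":0},
    {"claw":1,"tx":0,"ty":0,"tz":0.0015,"ax":0,"ay":0,"az":0},
    {"claw":1,"tx":0,"ty":0,"tz":0.001,"ax":0,"ay":0,"az":0},
    {"claw":1,"tx":0,"ty":0,"tz":0.001,"ax":0,"ay":0,"az":0},
    {"claw":1,"tx":0,"ty":0,"tz":0.001,"ax":0,"ay":0,"az":0},
    {"claw":1,"tx":0,"ty":0,"tz":0,"ax":0,"ay":0,"az":0},
    {"claw":1,"tx":0,"ty":0,"tz":0,"ax":0,"ay":0,"az":0},
    {"claw":1,"tx":0,"ty":0,"tz":0,"ax":0,"ay":0,"az":0},
  ],
)

```text
clock: 22.33
tcp_pos: [0.6161, 0.2134, 0.2676]
orientation: [-0.213, -3.132, 0.002]
contact_force: [-2.5, -0.1, 5.8]
grip_width: 0.0075
gripper_force: 50.2
```

Call:
arm_command(
  plan=[
    {"claw":1,"tx":0,"ty":0,"tz":0.001,"ax":0,"ay":0,"az":0},
    {"claw":1,"tx":0,"ty":0,"tz":0.001,"ax":0,"ay":0,"az":0},
    {"claw":1,"tx":0,"ty":0,"tz":0,"ax":0,"ay":0,"az":0},
    {"claw":1,"tx":0,"ty":0,"tz":0,"ax":0,"ay":0,"az":0},
    {"claw":1,"tx":0,"ty":0,"tz":0,"ax":0,"ay":0,"az":0},
    {"claw":1,"tx":0,"ty":0,"tz":0,"ax":0,"ay":0,"az":0},
    {"claw":1,"tx":0,"ty":0,"tz":0,"ax":0,"ay":0,"az":0},
    {"claw":1,"tx":0,"ty":0,"tz":0,"ax":0,"ay":0,"az":0},
    {"claw":1,"tx":0,"ty":0,"tz":0,"ax":0,"ay":0,"az":0},
    {"claw":1,"tx":0,"ty":0,"tz":0,"ax":0,"ay":0,"az":0},
  ],
)

```text
clock: 23.17
tcp_pos: [0.6161, 0.2133, 0.2676]
orientation: [-0.213, -3.132, 0.001]
contact_force: [-8.7, -1.7, 19.3]
grip_width: 0.0074
gripper_force: 52.4
```

Seated at the same height as the first. I release, rise, and back away.

Call:
arm_command(
  plan=[
    {"claw":1,"tx":0,"ty":0,"tz":-0.002,"ax":0,"ay":0,"az":0},
    {"claw":1,"tx":0,"ty":0,"tz":0,"ax":0,"ay":0,"az":0},
    {"claw":0.62,"tx":0,"ty":0,"tz":0,"ax":0,"ay":0,"az":0},
    {"claw":0.62,"tx":0,"ty":0,"tz":0,"ax":0,"ay":0,"az":0},
    {"claw":0.62,"tx":0,"ty":0,"tz":0,"ax":0,"ay":0,"az":0},
    {"claw":0.62,"tx":0,"ty":0,"tz":0,"ax":0,"ay":0,"az":0},
    {"claw":0.62,"tx":0,"ty":0,"tz":-0.005,"ax":0,"ay":0,"az":0},
    {"claw":0.62,"tx":0,"ty":0,"tz":-0.015,"ax":0,"ay":0,"az":0},
    {"claw":0.62,"tx":0,"ty":0,"tz":-0.02,"ax":0,"ay":0,"az":0},
    {"claw":0.62,"tx":0,"ty":0,"tz":-0.02,"ax":0,"ay":0,"az":0},
  ],
)

```text
clock: 24.0
tcp_pos: [0.6161, 0.2134, 0.3272]
orientation: [-0.213, -3.131, 0.004]
contact_force: [-0.0, -0.3, 0.2]
grip_width: 0.0326
gripper_force: 0.0
```

Call:
arm_command(
  plan=[
    {"claw":0.55,"tx":0,"ty":0,"tz":-0.02,"ax":0,"ay":0,"az":0},
    {"claw":0.55,"tx":0.005,"ty":-0.005,"tz":-0.025,"ax":0,"ay":0,"az":0},
    {"claw":0.55,"tx":0.01,"ty":-0.02,"tz":-0.025,"ax":0,"ay":0,"az":0},
    {"claw":0.55,"tx":0.015,"ty":-0.03,"tz":-0.02,"ax":0,"ay":0,"az":0},
    {"claw":0.55,"tx":0.015,"ty":-0.033,"tz":0,"ax":0,"ay":0,"az":0},
    {"claw":0.55,"tx":0.015,"ty":-0.033,"tz":0,"ax":0,"ay":0,"az":0},
    {"claw":0.55,"tx":0.015,"ty":-0.033,"tz":0,"ax":0,"ay":0,"az":0},
    {"claw":0.55,"tx":0.015,"ty":-0.033,"tz":0,"ax":0,"ay":0,"az":0},
    {"claw":0.55,"tx":0,"ty":-0.02,"tz":0,"ax":0,"ay":0,"az":0},
    {"claw":0.55,"tx":0,"ty":0,"tz":0,"ax":0,"ay":0,"az":0},
  ],
)

```text
clock: 24.83
tcp_pos: [0.4978, 0.0156, 0.4181]
orientation: [-0.224, -3.131, 0.004]
contact_force: [0.1, -0.3, -0.5]
grip_width: 0.0383
gripper_force: 0.0
```

```bash
python3 -c "
from plan import *
import fit
st(); ims={n:shot(n,n+'_e.png') for n in('side','top')}
for s in(1,-1):
    c0,_=rack_tcp(s,-.183)
    for n in ims: print(s,n,fit.fit(lambda p:[fit.box(c0+np.array([p[0],p[1],0]),R.from_euler('z',RK[2]+p[2]))],[0,0,0],{n:ims[n]}))
for n in ims:
  for t in('sign','tongs','jam','cup','roll_1'):
    for d in r.tip_of(t,n):
      if d['confidence']>.5: print(n,t,c2w(n,d['location']))
a,b=ims['side'][100:400,120:400],ims['top'][130:255,120:440]
b=cv2.resize(b,(280*8//5*1,300)); cv2.imwrite('pics/e.png',np.hstack([a,b])[:,:,::-1])"
```

```text
24.8333 [0.4978 0.0156 0.4181] [ 0.1229 -0.3048 -0.459 ] 0.038329894418412676 0.0
1 side (array([-0.0005, -0.0008, -0.0006]), np.float64(120.76862745098038), np.float64(152.06666666666666))
1 top (array([-0.0011,  0.001 ,  0.0058]), np.float64(59.470588235294116), np.float64(76.61960784313725))
-1 side (array([ 0.0014, -0.0016, -0.0003]), np.float64(123.5764705882353), np.float64(155.04705882352943))
-1 top (array([-0.0002,  0.0002,  0.001 ]), np.float64(56.152941176470584), np.float64(57.28235294117647))
side sign [ 0.694  -0.0035  0.002 ]
side tongs [ 0.3825 -0.0464 -0.0014]
side tongs [0.6096 0.1595 0.0858]
side jam [0.334  0.2601 0.0017]
side cup [ 0.336  -0.2237  0.0054]
side roll_1 [ 0.5596 -0.2462  0.0561]
side roll_1 [ 0.6086 -0.3593  0.0838]
side roll_1 [ 0.6251 -0.1441  0.0856]
top jam [ 0.3365  0.2541 -0.0022]
top cup [ 0.3424 -0.2259  0.    ]
top roll_1 [ 0.5724 -0.1477  0.0537]
top roll_1 [ 0.6251 -0.1471  0.0864]
top roll_1 [ 0.6041 -0.3571  0.0797]
top roll_1 [ 0.5513 -0.3521  0.0562]
```

View pics/e.png

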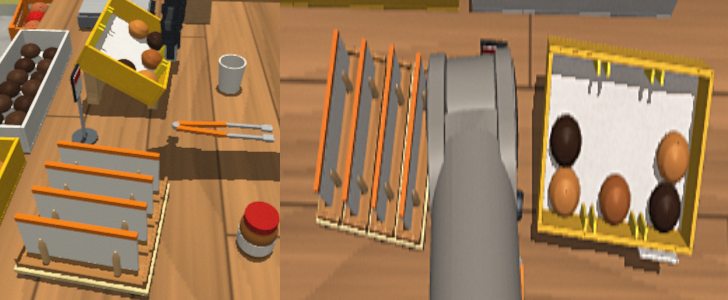

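All four dividers stand in the rack at (75,215). The tray holds only its five rolls, and nothing else has moved, so I hand it in.

```bash
python3 -c "
from bench import r
print(r.hand_in())"
```

```text
the job is handed in; nothing more can be done
None
```

Both dividers are out of the tray and stand upright on the slats in the two empty rack slots, within about 2 mm by the last pictures. The rolls, spare dividers and other items look unmoved, and the job was handed in at about 25 s with no verdict shown.

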